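# Make up the two cake-decorating kits

## Robot

A 7-joint arm with a two-finger parallel gripper is mounted at the origin on the work surface. World frame = base frame: x ahead of the robot, y to its left, z up, the work surface at z = 0. Lengths are in m, angles in rad, forces in N, time in s.
With the tool pointing down it reaches from about 0.35 to 0.9 m from the base axis. Payload 19.9 kg.
Tool frame: the origin (TCP) lies at the very end of the fingers, on their centre line; the grasp point (between the pads) lies 19 mm behind it; z points along the fingers, y is the line along which they close (so a half turn about z gives the same grasp; the last joint's range is limited). The gripper opens to 85 mm and grips with 20 to 120 N. Pads are 22 mm wide; open, the fingers measure 114 mm over their backs; the gripper's body (76 mm by 85 mm) begins 54 mm behind the grasp point. The pads swing forward as they close: fully open they stand 13 mm farther back than shut.
Start: joints at [-1.383, 0.417, -0.01, 1.614, 0.005, 1.111, -0.053], TCP at [0.142, 0.609, 0.231] pointing down, gripper open.
Joint ranges: [-2.81, 2.81], [-0.39, 2.02], [-1.27, 1.25], [0.06, 2.57], [-1.19, 4.33], [0.19, 2], [-2.82, 2.82]. Speed limits (rad/s): [1.89, 1.89, 2.39, 2.39, 3.01, 3.01, 3.01].

## Interface

Orientations are given as a unit quaternion [w, x, y, z].
In Python, from workcell import monitor, cams, ticket gives the robot as it stands. The module is installed in compiled form; this text tells all that it offers.
- The arm moves only by the tool drive_tool, never from a script. Its argument "moves" is a list of rows, each a list of 7 numbers: the shift along the tool's x, y, z in m, then the turn, a rotation vector about the tool's x, y, z in degrees, then the gripper command: -1 is fully open, 1 is shut, values between are in proportion. In form: [[tx, ty, tz, rx, ry, rz, gripper], ...]. A call has 1 to 12 rows; each row is the pose to reach, as a shift and turn from the pose commanded when the call began, along the tool's axes at that moment; what a row does not reach only later rows make up. A row lasts 1/12 s, in which the tool goes at most 41.7 mm and 7.16 degrees, less where a joint would pass 70% of its speed; a pose out of reach is approached as far as the arm can. A call with a gripper value outside its range is refused whole. The fingers move at their own pace and stop on an object; the grip force is fixed at half the most. Time passes only in rows, so rows that repeat a pose let the fingers close. It gives the time, the measured TCP pose, the force, the opening and the grip force at its end, in the units of the state.
- monitor.sense(): the state, without advancing time (a new reading comes with each control period).
- cams.grab_frame(name): name is "side" or "top"; returns a dict with "pixels" (400x640x3 uint8, red, green, blue), "intrinsics" (3x3 intrinsics, pixels), "R" (3x3) and "t" (3): a world point X has camera coordinates R X + t. Camera axes: x right, y down, z forward; pixel columns grow to the right and rows downward; lengths in m; the calibration is good to about 2 mm. A picture is of the moment at which its call begins. There is no depth.
- ticket.hand_in(): hands the job in; it is judged then, once.
The state is a dict: "t": time; "q": joint angles; "qvel": joint speeds; "effort": joint torques, N m; "tool_pos": TCP position; "tcp_rot": TCP orientation; "force": force on the tool from outside, world axes, zero at the start; "wrist_torque": the same for the moment, N m; "gripper_width": opening from 0.0 (shut) to 1.0 (fully open); "grasp_force": force on a finger pad.
Only numpy, scipy, OpenCV 4.12 (cv2) and the standard library are available. Lean on these libraries where they do the work, as an engineer would, in place of code of your own. Each camera call takes 0.05 s, during which the arm holds its last target. There are 200 camera calls.

## Task

Make up the two decorating kits from the tools standing on the wooden board, one tool to a compartment, each left standing upright on the tray floor. Layer-cake kit, in the long tray: the large piping nozzle in the narrow compartment, the smaller round cutter in the middle one and the sugar shaker in the wide one at the other end; biscuit kit, in the short tray: the small piping nozzle in the narrow compartment and the square cutter in the wide one. Leave the bigger round cutter, the red spray can and the box of piping bags where they are.

Things in the scene. Friction and masses are not known exactly. Their poses are not given: they have to be found in the camera images.
- large_nozzle_mid (a point): Large steel piping nozzle, a cone standing tip up on the wooden board (360 x 300 mm, its top 12 mm above the counter, like that of all the tools): 60 mm tall, 34 mm across at the foot, 15 mm at the tip, about 24 mm half-way up; 40 g. Origin at its centre, half-way up; z up its axis.
- small_nozzle_mid (a point): Small steel piping nozzle, a cone standing tip up on the wooden board: 40 mm tall, 24 mm across at the foot, 9 mm at the tip, about 16 mm half-way up; 20 g. Origin at its centre, half-way up; z up its axis.
- small_round_cutter_mid (a point): Smaller round pastry cutter, a plain steel ring open at both ends standing on the wooden board: 58 mm outside diameter, 36 mm tall, wall 2.5 mm, with a thin rolled rim on top; 50 g. Origin at its centre, half-way up; z up its axis.
- square_cutter_mid (a point): Square pastry cutter, a steel frame open at both ends standing on the wooden board: 48 x 48 mm outside, 36 mm tall, wall 2.5 mm; 50 g. Its x and y axes are square to its sides. Origin at its centre, half-way up; z up its axis.
- shaker_mid (a point): Steel sugar shaker, a closed cylinder with a domed perforated lid standing on the wooden board: 58 mm diameter, 80 mm tall, straight-sided up to 72 mm, the only tall cylinder on the board; 100 to 210 g. Origin at its centre, half-way up; z up its axis.
- long_tray: Long white tray, three compartments in a row, fixed on the counter left or right of the board: 234 x 148 mm, walls and dividers 28 mm tall, 4 mm thick, floor 3 mm thick. Origin: centre of its underside; x along its length, across the compartments. Each is 140 mm long in y, about y = 0. Centres: narrow (50 mm wide) x = -88 mm; middle (84 mm) x = -17 mm; wide end one (84 mm) x = +71 mm.
- short_tray: Short white tray, two compartments, fixed on the counter on the other side of the board: 146 x 148 mm, walls and divider 28 mm tall, 4 mm thick, floor 3 mm thick. Origin: centre of its underside; x across the compartments. Each is 140 mm long in y, about y = 0. Centres: wide (84 mm wide) x = -27 mm; narrow (50 mm wide) x = +44 mm.
- large_round_cutter_mid (a point): Bigger round pastry cutter, not for a kit: a steel ring like the smaller one, standing among the tools on the wooden board, 80 mm outside diameter, 36 mm tall; 75 g. To be left where it is. Origin at its centre, half-way up; z up its axis.
- spray_can_mid (a point): Small red cream spray can with a white nozzle, standing beyond the work, 52 mm diameter, 155 mm tall. To be left alone. Point on its axis, 77.5 mm above the counter.
- bag_box_mid (a point): White carton of piping bags, 120 x 190 x 75 mm, beyond the work. To be left alone. Point at its centre, 37.5 mm above the counter.

How it is judged:
By the outcome, as a careful person would: the job done as asked, in the order asked, and still so for the second after the job is handed in, with the robot touching nothing.
It also fails if it takes over 138 s, if anything falls off the work surface, if the arm or the gripper's body presses on something with over 40 N, if the wrist force passes 120 N, or if a joint passes its speed limit or range.

## Working session

There is one attempt and no reset: what is moved stays moved. The work goes in short steps, Python scripts to look and compute and a tool call to move; the robot and the scene stay as the last step left them, time stands still between calls to the robot, and variables do not carry over. Pictures are saved under pics/ and viewed, at most 15 in all, crops included, and the job is handed in when it is done.

Besides the shell and the picture viewer there is one more tool, called after "Emit:" as name(argument=value, ...) on one line, values as JSON. drive_tool: Moves the arm, as the interface text tells. Its arguments: {"type":"object","properties":{"moves":{"type":"array","items":{"type":"array","items":{"type":"number"}}}},"required":["moves"]}

```bash
mkdir -p pics
python3 - <<'E'
from workcell import monitor, cams
import cv2
s=monitor.sense(); print(s)
for n in("top","side"):
    f=cams.grab_frame(n); cv2.imwrite(f"pics/{n}0.png",cv2.cvtColor(f["pixels"],cv2.COLOR_RGB2BGR)); print(n,f["intrinsics"],f["R"],f["t"])
E
```

```text
{'t': 0.0, 'q': array([-1.38352916,  0.41796262, -0.01031457,  1.61415716,  0.00472717,
        1.1107019 , -0.05303271]), 'qvel': array([ 0.00147821,  0.00029955,  0.00031731,  0.00115685,  0.00053631,
       -0.00222245,  0.00022308]), 'effort': array([ 8.87035967e-04, -8.64437699e+01,  6.78933263e-01, -4.34893978e+01,
        1.91016309e-02,  7.40944175e-03,  4.63412118e-05]), 'tool_pos': array([0.14166926, 0.60838346, 0.23067447]), 'tcp_rot': array([-1.37606680e-05,  1.14135235e-01,  9.93465039e-01, -6.02757598e-04]), 'force': array([-0.67486768, -0.01808675, -0.82223771]), 'wrist_torque': array([-0.03792863, -0.00759435,  0.00080046]), 'grasp_force': 0.0, 'gripper_width': 0.9975242391675351}
top [[433.99704789   0.         317.25480205]
 [  0.         433.99704789 200.14512756]
 [  0.           0.           1.        ]] [[-0.02712482 -0.99951847 -0.015069  ]
 [-0.98361366  0.02937496 -0.17787995]
 [ 0.17823695  0.00999711 -0.98393681]] [0.03209236 0.61652248 0.90559091]
side [[423.90854886   0.         317.96094755]
 [  0.         423.90854886 198.57310254]
 [  0.           0.           1.        ]] [[-0.98486313 -0.17295623 -0.01143495]
 [-0.11098983  0.67993022 -0.72482836]
 [ 0.13313855 -0.71258757 -0.68883458]] [0.60196255 0.13047385 0.84072362]
```

View pics/top0.png

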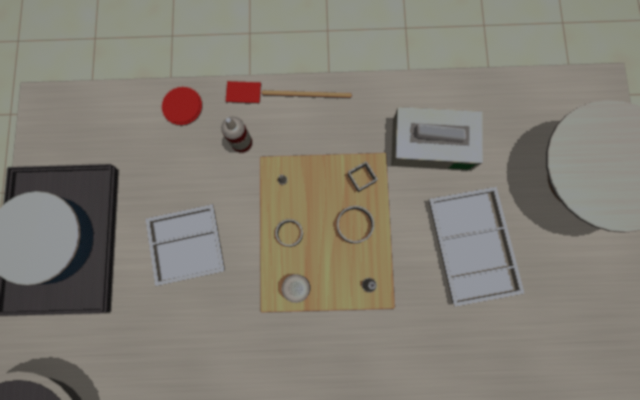

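View pics/side0.png

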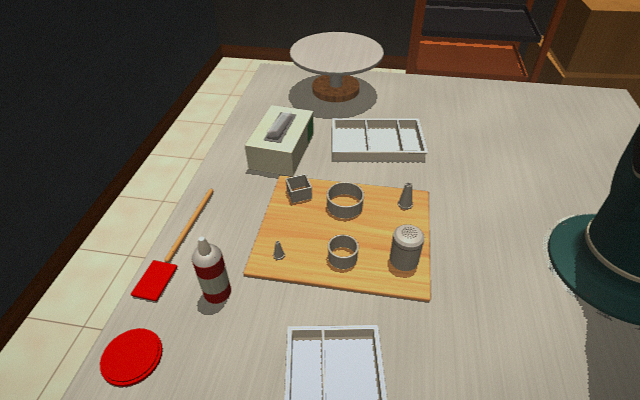

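The top view has the board at about (260–393, 153–311). The small nozzle is at (282,180), square cutter (361,178), small ring (288,233), big ring (353,225), shaker (295,288) and large nozzle (370,285). The short tray is on the left near (186,245) and the long tray on the right near (476,246). The side view agrees with this. Next I'll zoom in to measure.

Run:
```python
import cv2,numpy as np
t=cv2.imread("pics/top0.png"); s=cv2.imread("pics/side0.png")
def crop(im,x0,y0,w,h,k,st=10):
    c=cv2.resize(im[y0:y0+h,x0:x0+w],None,fx=k,fy=k,interpolation=cv2.INTER_CUBIC)
    for x in range(-(-x0//st)*st,x0+w,st):
        L=9 if x%50 else 18; cv2.line(c,(int((x-x0+.5)*k),0),(int((x-x0+.5)*k),L),(0,0,255),1)
        if x%20==0: cv2.putText(c,str(x),(int((x-x0+.5)*k)-10,24),0,.35,(0,0,255),1)
    for y in range(-(-y0//st)*st,y0+h,st):
        cv2.line(c,(0,int((y-y0+.5)*k)),(9,int((y-y0+.5)*k)),(0,0,255),1)
        if y%20==0: cv2.putText(c,str(y),(12,int((y-y0+.5)*k)+4),0,.35,(0,0,255),1)
    return c
cv2.imwrite("pics/c1.png",crop(t,255,150,145,148+2,4))
cv2.imwrite("pics/c2.png",np.hstack([crop(t,140,200,90,90,4),crop(t,422,182,105,125,4)[:360]]) if 0 else crop(t,422,182,105,125,4.7))
cv2.imwrite("pics/c3.png",crop(t,140,200,90,90,6))
cv2.imwrite("pics/c4.png",crop(s,240,170,195,130,4))
```

```text
(no output)
```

View pics/c1.png

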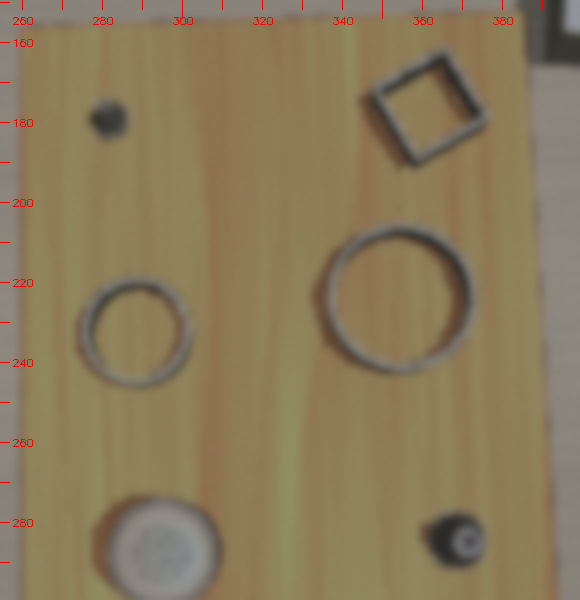

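View pics/c2.png

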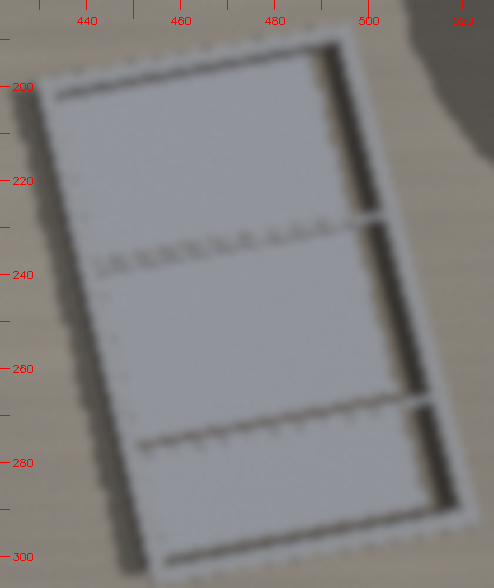

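View pics/c3.png

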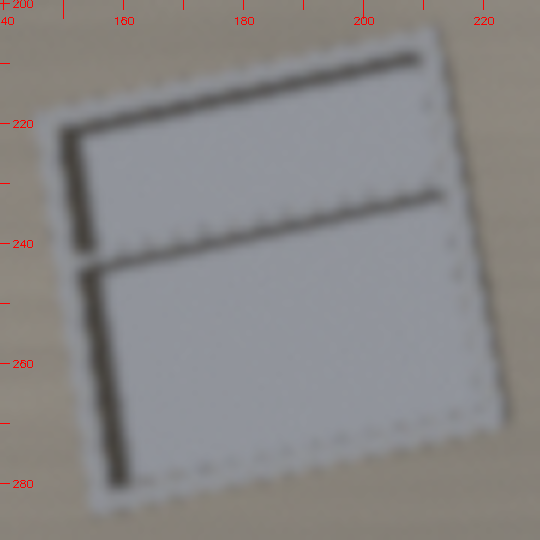

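View pics/c4.png

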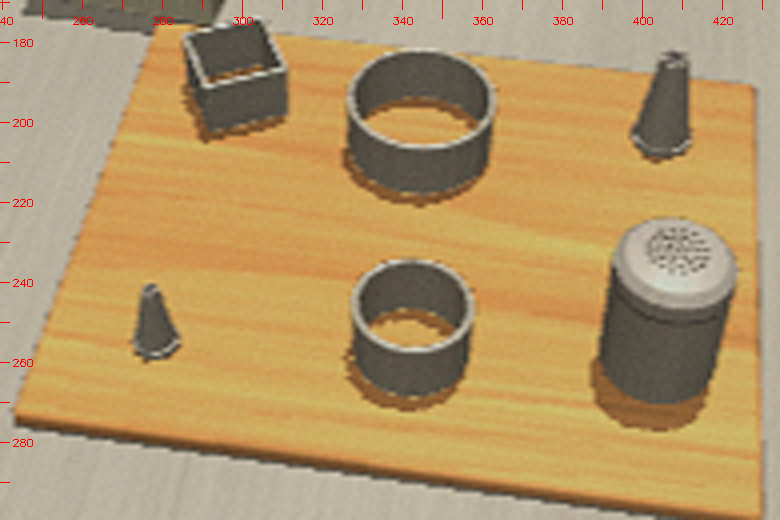

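The crops are sharp enough to pick edges. Examples: small ring rim at about (275–302, 218–246), square rim corners (365,163), (376,179.5), (358,190.5), (348,173), and tray rim corners. I'll fit the poses with both cameras.

```bash
cat > h.py <<'E'
import numpy as np
from scipy.optimize import least_squares
from scipy.spatial.transform import Rotation as Ro
K={"top":np.array([[433.99704789,0,317.25480205],[0,433.99704789,200.14512756],[0,0,1]]),"side":np.array([[423.90854886,0,317.96094755],[0,423.90854886,198.57310254],[0,0,1]])}
E_={"top":(np.array([[-0.02712482,-0.99951847,-0.015069],[-0.98361366,0.02937496,-0.17787995],[0.17823695,0.00999711,-0.98393681]]),np.array([0.03209236,0.61652248,0.90559091])),
"side":(np.array([[-0.98486313,-0.17295623,-0.01143495],[-0.11098983,0.67993022,-0.72482836],[0.13313855,-0.71258757,-0.68883458]]),np.array([0.60196255,0.13047385,0.84072362]))}
def proj(c,P):
    p=(np.atleast_2d(P)@E_[c][0].T+E_[c][1])@K[c].T; return p[:,:2]/p[:,2:]
def ray(c,uv,z):
    R,t=E_[c]; C=-R.T@t; d=R.T@np.linalg.inv(K[c])@[*uv,1]; return C+d*(z-C[2])/d[2]
def circ(x,y,z,r): a=np.linspace(0,6.2832,73); return np.c_[x+r*np.cos(a),y+r*np.sin(a),z+0*a]
def to(x,y,z,yaw):  # yaw: world heading (deg) of the closing line (tool y), mod 180
    from workcell import monitor
    s=monitor.sense(); R=Ro.from_quat(np.roll(s["tcp_rot"],-1)); y0=R.as_matrix()[:,1]
    d=(yaw-np.degrees(np.arctan2(y0[1],y0[0]))+90)%180-90
    # target: tool straight down
    a=np.degrees(np.arctan2(y0[1],y0[0]))+d; ya=np.array([np.cos(np.radians(a)),np.sin(np.radians(a)),0]); za=np.array([0,0,-1.]); 
    T=Ro.from_matrix(np.c_[np.cross(ya,za),ya,za])
    sh=R.inv().apply(np.array([x,y,z])-s["tool_pos"]); rv=(R.inv()*T).as_rotvec(degrees=True)
    print("shift",sh.round(4),"rot",rv.round(2),"q7",s["q"][6].round(2),"rows",round(max(np.linalg.norm(sh)/.0417,np.linalg.norm(rv)/7.16),1))
E
python3 - <<'E'
from h import *
def box(P): return np.r_[P.min(0),P.max(0)]
# silhouettes: list of (z,r) and bboxes; nan = unused
n=np.nan
def fit(name,tops,full,bt,bs,x0):
    def f(p):
        pt=np.vstack([proj("top",circ(p[0],p[1],z,r)) for z,r in tops]); ps=np.vstack([proj("side",circ(p[0],p[1],z,r)) for z,r in full])
        r=np.r_[box(pt)-bt,box(ps)-bs]; return r[~np.isnan(r)]
    s=least_squares(f,x0); print(name,s.x.round(4),s.fun.round(1))
g=lambda uv:ray("top",uv,.05)[:2]
fit("smallring",[(.048,.029)],[(.012,.029),(.048,.029)],[275,218.5,302,246],[327.5,234,358,269],g((288,232)))
fit("bigring",[(.048,.04)],[(.012,.04),(.048,.04)],[335.5,205.5,372.5,242.5],[326.5,181.5,363,218],g((353,225)))
fit("shaker",[(.084,.029)],[(.012,.029),(.084,.029)],[280.5,273.5,309.5,n],[389.5,n,424,270],g((295,288)))
fit("lnoz",[(.012,.017),(.072,.0075)],[(.012,.017),(.072,.0075)],[361,277.5,376,291],[397,182.5,412.5,208.5],g((370,285)))
fit("snoz",[(.012,.012),(.052,.0045)],[(.012,.012),(.052,.0045)],[276.5,174,287,184.5],[272.5,240.5,284.5,259.5],g((282,180)))
def rect(p,w,h,z):
    c,s=np.cos(p[2]),np.sin(p[2]); q=np.array([[w,h],[-w,h],[-w,-h],[w,-h]])/2
    return np.c_[q@np.array([[c,s],[-s,c]])+p[:2],np.full(4,z)]
S=np.array([[365,163],[348,173],[358,190.5],[376,179.5]]); D=np.array([[311,185.5],[304.5,174.5],[285.5,178],[290.5,190.5]])
def near(P,Q): return np.array([q-P[np.argmin(((P-q)**2).sum(1))] for q in Q]).ravel()
for lab,a,b in(("sq top",1,0),("sq both",1,1)):
    s=least_squares(lambda p:np.r_[a*near(proj("top",rect(p,.048,.048,.048)),S),b*near(proj("side",rect(p,.048,.048,.048)),D)],[*g((362,177)),.5]); print(lab,s.x.round(4),np.degrees(s.x[2]),s.fun.round(1))
for lab,w,C in(("long",.234,[[430,199.6],[494.9,187.5],[522.6,291.7],[453.8,304.9]]),("short",.146,[[145.8,217.5],[212.3,204.5],[224.5,270.8],[155.3,284.8]])):
    C=np.array(C); c0=ray("top",C.mean(0),.028)
    s=least_squares(lambda p:near(proj("top",rect(p,w,.148,.028)),C),[*c0[:2],.1]); 
    print(lab,s.x.round(4),np.degrees(s.x[2]),s.fun.round(1)); print(" top",proj("top",rect(s.x,w,.148,.028)).round(1).tolist()," side rim",proj("side",rect(s.x,w,.148,.028)).round(1).tolist())
print([ray("side",q,.028).round(3).tolist() for q in [(331,119.5),(423,118.5),(289,327),(381,325)]])
E
```

```text
smallring [0.548  0.0809] [-0.1  1.  -0.8 -0.3  0.  -0.3 -0.5 -0.7]
bigring [ 0.5627 -0.0651] [ 0.4  0.6 -0.3 -0.4 -0.1 -0.  -0.   0.1]
shaker [0.4272 0.0652] [ 0.6  0.9 -0.4 -0.9  0.   0.1]
lnoz [ 0.4297 -0.0933] [-0.5 -0.5 -0.3  1.5 -0.3 -1.4 -0.6  0.1]
snoz [0.6752 0.0972] [-0.1  0.2 -0.3  0.6 -0.3 -0.6 -0.3 -0.1]
sq top [ 0.6697 -0.087   0.5085] 29.132679520320046 [-0.2  0.7  0.9  0.1 -0.3 -0.3 -0.5 -0.5 -0.  -0.  -0.   0.  -0.   0.
 -0.  -0. ]
sq both [ 0.6709 -0.0867  0.5031] 28.828163792355355 [-0.1  1.2  1.1  0.7 -0.   0.2 -0.3 -0.1 -0.8 -0.7 -0.8  1.4  0.2  0.3
 -0.6 -0.6]
long [ 0.5107 -0.3336  0.1532] 8.776561586472734 [-0.7 -0.3  0.6 -0.8  1.2  0.1 -1.2  0.9]
 top [[430.7, 199.9], [455.0, 304.0], [521.4, 291.6], [494.3, 188.3]]  side rim [[332.9, 150.1], [425.6, 150.4], [416.9, 118.1], [332.6, 118.0]]
short [0.5309 0.316  0.1782] 10.210551794639807 [-1.8 -1.7  0.7 -1.5  2.3  1.4 -1.2  1.6]
 top [[147.6, 219.2], [156.5, 283.2], [222.2, 269.4], [211.6, 206.0]]  side rim [[284.5, 418.2], [385.4, 417.3], [375.0, 324.7], [289.1, 325.6]]
[[0.641, -0.381, 0.028], [0.39, -0.425, 0.028], [0.615, 0.259, 0.028], [0.462, 0.229, 0.028]]
```

Run:
```python
from h import *
import cv2
im=cv2.imread("pics/side0.png"); k=5
def loc(p,q):
    c,s=np.cos(p[2]),np.sin(p[2]); q=np.array(q,float); return np.c_[q[:,:2]@np.array([[c,s],[-s,c]])+p[:2],q[:,2]]
def draw(c,img,p,L,divs,x0,y0,col=(0,0,255)):
    for z in(.028,0):
        segs=[(a,b) for a,b in zip([(-L,-.074),(L,-.074),(L,.074),(-L,.074)],[(L,-.074),(L,.074),(-L,.074),(-L,-.074)])]
        if z: segs+=[((d,-.074),(d,.074)) for d in divs]
        for a,b in segs:
            uv=proj(c,loc(p,[[*a,z],[*b,z]])); uv=((uv-[x0,y0]+.5)*k).astype(int); cv2.line(img,tuple(map(int,uv[0])),tuple(map(int,uv[1])),col if z else (255,0,0),1)
def cr(im,x0,y0,w,h): return cv2.resize(im[y0:y0+h,x0:x0+w],None,fx=k,fy=k,interpolation=cv2.INTER_CUBIC)
lp=(.5107,-.3336,.1532); sp=(.5309,.316,.1782); ld=(-.061,.027); sd=(.017,)
a=cr(im,322,110,112,58); draw("side",a,lp,.117,ld,322,110)
b=cr(im,275,315,112,60); draw("side",b,sp,.073,sd,275,315)
cv2.imwrite("pics/o1.png",np.vstack([a,b]))
```

```text
(no output)
```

View pics/o1.png

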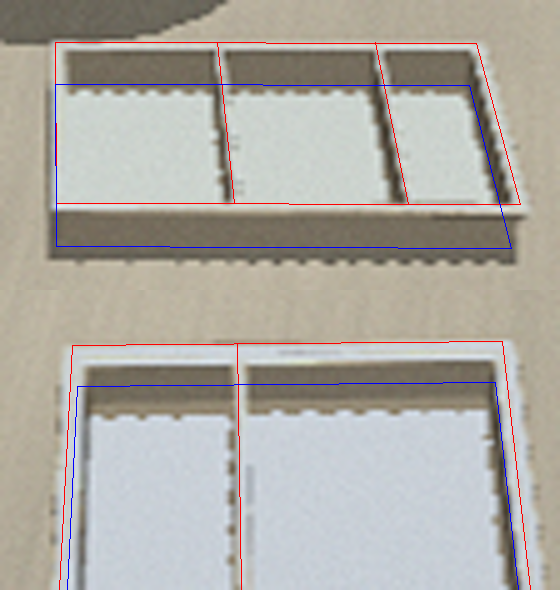

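The red overlays match the trays to about 2 px, and I'm shifting the long tray +2 mm in y. Working out the first moves.

```bash
python3 -c "
from h import *
to(.40,.25,.2,98.8);to(.4297,-.0933,.15,98.8);to(.4297,-.0933,.024,98.8)"
```

```text
shift [-0.3329 -0.2904  0.0311] rot [-6.000e-02 -1.000e-02 -2.191e+01] q7 -0.05 rows 10.6
shift [-0.4396 -0.618   0.0815] rot [-6.000e-02 -1.000e-02 -2.191e+01] q7 -0.05 rows 18.3
shift [-0.4396 -0.6179  0.2075] rot [-6.000e-02 -1.000e-02 -2.191e+01] q7 -0.05 rows 18.9
```

Emit:
drive_tool(moves=[[-0.333, -0.29, 0.031, 0, 0, -21.9, -1], [-0.333, -0.29, 0.031, 0, 0, -21.9, -1], [-0.333, -0.29, 0.031, 0, 0, -21.9, -1], [-0.333, -0.29, 0.031, 0, 0, -21.9, -1], [-0.333, -0.29, 0.031, 0, 0, -21.9, -1], [-0.333, -0.29, 0.031, 0, 0, -21.9, -1], [-0.333, -0.29, 0.031, 0, 0, -21.9, -1], [-0.333, -0.29, 0.031, 0, 0, -21.9, -1], [-0.4396, -0.618, 0.0815, 0, 0, -21.9, -1], [-0.4396, -0.618, 0.0815, 0, 0, -21.9, -1], [-0.4396, -0.618, 0.0815, 0, 0, -21.9, -1], [-0.4396, -0.618, 0.0815, 0, 0, -21.9, -1]])

```text
t: 1.1
tool_pos: [0.3703, 0.1773, 0.1861]
tcp_rot: [-0.0, -0.077, 0.997, 0.0]
force: [1.6, -1.4, -0.2]
gripper_width: 0.998
grasp_force: 0.0
```

```bash
python3 -c "
from h import *
to(.4297,-.0933,.15,98.8)"
```

```text
shift [-0.0174 -0.2765  0.0361] rot [ 0.   -0.   -0.01] q7 1.23 rows 6.7
```

Emit:
drive_tool(moves=[[-0.017, -0.276, 0.036, 0, 0, 0, -1], [-0.017, -0.276, 0.036, 0, 0, 0, -1], [-0.017, -0.276, 0.036, 0, 0, 0, -1], [-0.017, -0.276, 0.036, 0, 0, 0, -1], [-0.017, -0.276, 0.036, 0, 0, 0, -1], [-0.017, -0.276, 0.036, 0, 0, 0, -1], [-0.017, -0.276, 0.036, 0, 0, 0, -1], [-0.017, -0.276, 0.036, 0, 0, 0, -1], [-0.017, -0.276, 0.036, 0, 0, 0, -1], [-0.017, -0.276, 0.036, 0, 0, 0, -1]])

```text
t: 1.93
tool_pos: [0.4292, -0.0903, 0.1502]
tcp_rot: [-0.0, -0.077, 0.997, 0.0]
force: [0.7, 1.4, 0.3]
gripper_width: 1.001
grasp_force: 0.0
```

```bash
python3 -c "
from h import *
to(.4297,-.0933,.024,98.8)"
```

```text
shift [-1.000e-04 -3.100e-03  1.262e-01] rot [ 0.01 -0.04  0.  ] q7 1.99 rows 3.0
```

Emit:
drive_tool(moves=[[0, -0.002, 0.04, 0, 0, 0, -1], [0, -0.002, 0.08, 0, 0, 0, -1], [0, -0.002, 0.105, 0, 0, 0, -1], [0, -0.002, 0.126, 0, 0, 0, -1], [0, -0.002, 0.126, 0, 0, 0, -1], [0, -0.002, 0.126, 0, 0, 0, -1]])

```text
t: 2.43
tool_pos: [0.4293, -0.0919, 0.0244]
tcp_rot: [-0.001, -0.077, 0.997, 0.0]
force: [0.1, 0.2, 0.0]
gripper_width: 0.999
grasp_force: 0.0
```

```bash
python3 -c "
from h import *
import cv2
from workcell import cams
to(.4297,-.0933,.024,98.8)
for n,(x,y,w,h) in (('side',(330,120,160,140)),('top',(310,210,130,110))):
    cv2.imwrite(f'pics/{n}1.png',cv2.resize(cams.grab_frame(n)['pixels'][y:y+h,x:x+w,::-1],None,fx=4,fy=4))
"
```

```text
shift [-0.0002 -0.0014  0.0004] rot [ 0.04 -0.1   0.06] q7 2.16 rows 0.0
```

View pics/side1.png

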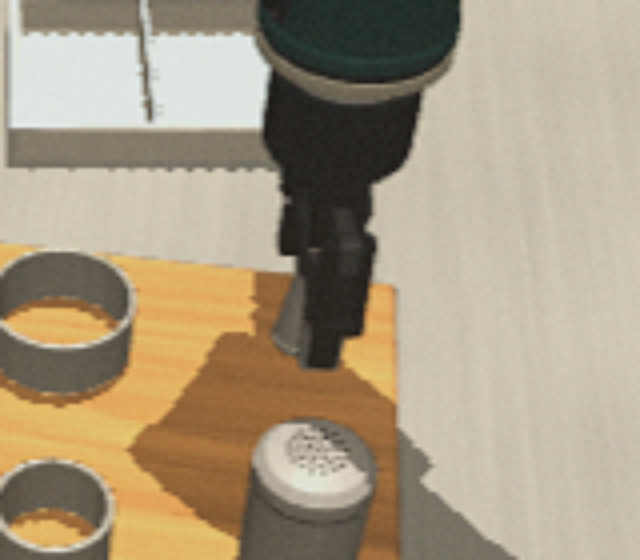

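The open fingers straddle the large nozzle, whose foot shows at about (280,345) in the crop. Closing.

Emit:
drive_tool(moves=[[0, -0.001, 0, 0, 0, 0, 0.2], [0, -0.001, 0, 0, 0, 0, 1], [0, -0.001, 0, 0, 0, 0, 1], [0, -0.001, 0, 0, 0, 0, 1], [0, -0.001, 0, 0, 0, 0, 1], [0, -0.001, 0, 0, 0, 0, 1], [0, -0.001, 0, 0, 0, 0, 1], [0, -0.001, 0, 0, 0, 0, 1], [0, -0.001, 0, 0, 0, 0, 1], [0, -0.001, 0, 0, 0, 0, 1], [0, -0.001, 0, 0, 0, 0, 1], [0, -0.001, 0, 0, 0, 0, 1]])

```text
t: 3.53
tool_pos: [0.4301, -0.0938, 0.025]
tcp_rot: [0.0, -0.077, 0.997, 0.0]
force: [-3.6, 1.7, 18.7]
gripper_width: 0.286
grasp_force: 58.5
```

Emit:
drive_tool(moves=[[0, 0, -0.02, 0, 0, 0, 1], [0, 0, -0.05, 0, 0, 0, 1], [0, 0, -0.085, 0, 0, 0, 1], [0, 0, -0.1, 0, 0, 0, 1], [0, 0, -0.1, 0, 0, 0, 1], [0, 0, -0.1, 0, 0, 0, 1]])

```text
t: 4.03
tool_pos: [0.4303, -0.0936, 0.1251]
tcp_rot: [0.001, -0.077, 0.997, 0.0]
force: [-0.3, 0.2, -1.3]
gripper_width: 0.284
grasp_force: 59.2
```

```bash
python3 -c "
from h import *
to(.4237,-.3455,.125,98.8);to(.4237,-.3455,.017,98.8)"
```

```text
shift [ 0.0451 -0.2479 -0.    ] rot [-0.    0.11  0.01] q7 2.04 rows 6.0
shift [ 0.0453 -0.2479  0.108 ] rot [-0.    0.11  0.01] q7 2.04 rows 6.6
```

Emit:
drive_tool(moves=[[0.0075, -0.041, 0, 0, 0, 0, 1], [0.015, -0.082, 0, 0, 0, 0, 1], [0.0225, -0.123, 0, 0, 0, 0, 1], [0.03, -0.164, 0, 0, 0, 0, 1], [0.0375, -0.205, 0, 0, 0, 0, 1], [0.042, -0.23, 0, 0, 0, 0, 1], [0.0452, -0.248, 0, 0, 0, 0, 1], [0.0452, -0.248, 0, 0, 0, 0, 1], [0.0452, -0.248, 0, 0, 0, 0, 1], [0.0452, -0.248, 0, 0, 0, 0, 1]])

```text
t: 4.87
tool_pos: [0.4228, -0.345, 0.1234]
tcp_rot: [-0.001, -0.077, 0.997, 0.001]
force: [-0.1, 0.8, -0.7]
gripper_width: 0.281
grasp_force: 59.2
```

```bash
python3 -c "
from h import *
import cv2
from workcell import cams
to(.4237,-.3455,.0165,98.8)
i=[cv2.resize(cams.grab_frame(n)['pixels'][y:y+h,x:x+w,::-1],(400,400),interpolation=2) for n,(x,y,w,h) in (('side',(330,60,120,120)),('top',(410,190,120,120)))]
cv2.imwrite('pics/p2.png',np.hstack(i))
"
```

```text
shift [-0.001  -0.0007  0.1069] rot [ 0.07 -0.07  0.  ] q7 2.61 rows 2.6
```

View pics/p2.png

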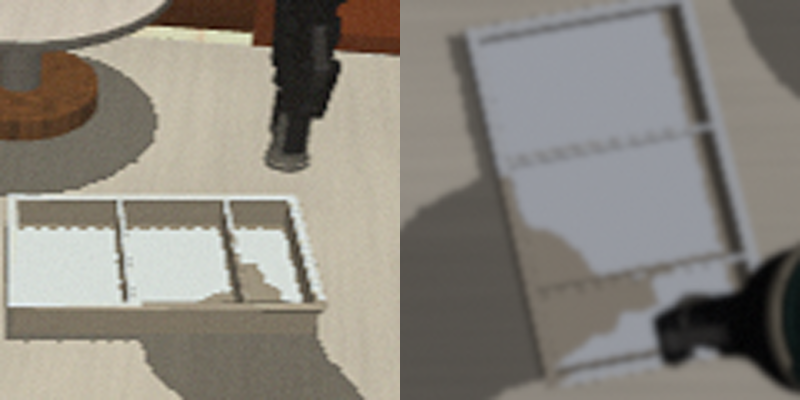

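The nozzle is held upright over the narrow compartment (side crop about (288,150)). It slipped down roughly 1 mm. Lowering.

Emit:
drive_tool(moves=[[-0.001, 0, 0.04, 0, 0, 0, 1], [-0.001, 0, 0.075, 0, 0, 0, 1], [-0.001, 0, 0.09, 0, 0, 0, 1], [-0.001, 0, 0.098, 0, 0, 0, 1], [-0.001, 0, 0.102, 0, 0, 0, 1], [-0.001, 0, 0.105, 0, 0, 0, 1], [-0.001, 0, 0.105, 0, 0, 0, 1]])

```text
t: 5.55
tool_pos: [0.4246, -0.3458, 0.02]
tcp_rot: [0.0, -0.077, 0.997, -0.0]
force: [-0.3, 0.2, -1.1]
gripper_width: 0.279
grasp_force: 59.2
```

Emit:
drive_tool(moves=[[0, 0, 0.0015, 0, 0, 0, 1], [0, 0, 0.002, 0, 0, 0, 1], [0, 0, 0.002, 0, 0, 0, 1]])

```text
t: 5.8
tool_pos: [0.4244, -0.3458, 0.018]
tcp_rot: [0.0, -0.077, 0.997, -0.0]
force: [0.7, -0.5, -0.0]
gripper_width: 0.282
grasp_force: 59.2
```

Emit:
drive_tool(moves=[[0, 0, 0.0005, 0, 0, 0, 1], [0, 0, 0.0005, 0, 0, 0, 0.3], [0, 0, 0.0005, 0, 0, 0, 0.1], [0, 0, 0.0005, 0, 0, 0, -0.2], [0, 0, 0.0005, 0, 0, 0, -0.5], [0, 0, 0.0005, 0, 0, 0, -0.5], [0, 0, -0.02, 0, 0, 0, -0.5], [0, 0, -0.06, 0, 0, 0, -0.5], [0, 0, -0.1, 0, 0, 0, -1], [0, 0, -0.14, 0, 0, 0, -1], [0, 0, -0.14, 0, 0, 0, -1], [0, 0, -0.14, 0, 0, 0, -1]])

```text
t: 6.8
tool_pos: [0.4251, -0.3461, 0.1595]
tcp_rot: [0.002, -0.077, 0.997, -0.001]
force: [0.1, 0.5, -1.8]
gripper_width: 1.002
grasp_force: 0.0
```

```bash
python3 -c "
from h import *
to(.548,.081,.16,98.8);to(.548,.081,.018,98.8)"
```

```text
shift [-0.1869  0.4033 -0.0008] rot [-0.13  0.2   0.01] q7 2.59 rows 10.7
shift [-0.1864  0.4036  0.1412] rot [-0.13  0.2   0.01] q7 2.59 rows 11.2
```

Emit:
drive_tool(moves=[[-0.187, 0.4033, -0.001, 0, 0, 0, -1], [-0.187, 0.4033, -0.001, 0, 0, 0, -1], [-0.187, 0.4033, -0.001, 0, 0, 0, -1], [-0.187, 0.4033, -0.001, 0, 0, 0, -1], [-0.187, 0.4033, -0.001, 0, 0, 0, -1], [-0.187, 0.4033, -0.001, 0, 0, 0, -1], [-0.187, 0.4033, -0.001, 0, 0, 0, -1], [-0.187, 0.4033, -0.001, 0, 0, 0, -1], [-0.187, 0.4033, -0.001, 0, 0, 0, -1], [-0.187, 0.4033, -0.001, 0, 0, 0, -1], [-0.187, 0.4033, -0.001, 0, 0, 0, -1], [-0.187, 0.4033, -0.001, 0, 0, 0, -1]])

```text
t: 7.8
tool_pos: [0.5474, 0.0881, 0.1568]
tcp_rot: [-0.001, -0.08, 0.997, 0.001]
force: [-0.5, -0.2, 0.3]
gripper_width: 1.002
grasp_force: 0.0
```

Emit:
drive_tool(moves=[[0, 0, 0, 0, 0, 0, -1], [0, 0, 0, 0, 0, 0, -1], [0, 0, 0, 0, 0, 0, -1]])

```text
t: 8.05
tool_pos: [0.5469, 0.0801, 0.1579]
tcp_rot: [-0.0, -0.076, 0.997, -0.0]
force: [0.4, -0.5, -0.7]
gripper_width: 1.003
grasp_force: 0.0
```

```bash
python3 -c "
from h import *
import cv2
from workcell import cams
to(.548,.081,.02,98.8)
i=[cv2.resize(cams.grab_frame(n)['pixels'][y:y+h,x:x+w,::-1],(400,400),interpolation=2) for n,(x,y,w,h) in (('side',(320,90,120,120)),('top',(410,190,120,120)))]
cv2.imwrite('pics/p3.png',np.hstack(i))
"
```

```text
shift [-0.0014  0.0008  0.1379] rot [-0.03 -0.06 -0.11] q7 1.69 rows 3.3
```

View pics/p3.png

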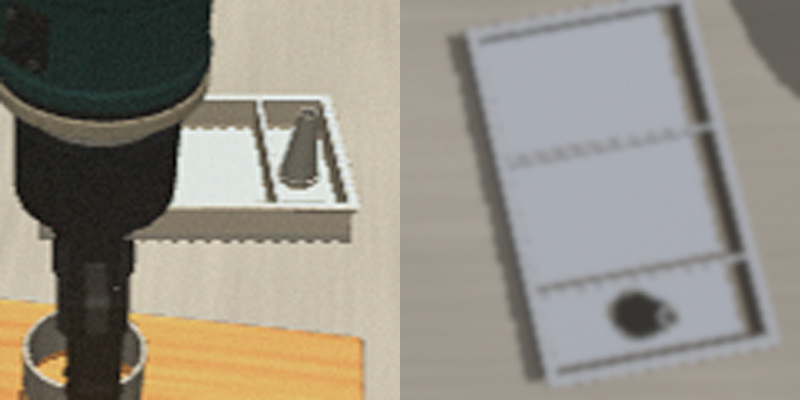

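The large nozzle stands upright in the middle of the narrow compartment, at about (640,315) in the top crop. Now the small ring: descend and grip.

Emit:
drive_tool(moves=[[-0.001, 0.001, 0.04, 0, 0, 0, -1], [-0.001, 0.001, 0.08, 0, 0, 0, -1], [-0.001, 0.001, 0.115, 0, 0, 0, -1], [-0.001, 0.001, 0.137, 0, 0, 0, -1], [-0.001, 0.001, 0.137, 0, 0, 0, -1], [-0.001, 0.001, 0.137, 0, 0, 0, 1], [-0.001, 0.001, 0.137, 0, 0, 0, 1], [-0.001, 0.001, 0.137, 0, 0, 0, 1], [-0.001, 0.001, 0.137, 0, 0, 0, 1], [-0.001, 0.001, 0.137, 0, 0, 0, 1], [-0.001, 0.001, 0.137, 0, 0, 0, 1], [-0.001, 0.001, 0.137, 0, 0, 0, 1]])

```text
t: 9.15
tool_pos: [0.5493, 0.0825, 0.0237]
tcp_rot: [0.002, -0.077, 0.997, 0.0]
force: [-2.4, -1.6, 8.0]
gripper_width: 0.667
grasp_force: 62.8
```

Emit:
drive_tool(moves=[[0, 0, -0.02, 0, 0, 0, 1], [0, 0, -0.05, 0, 0, 0, 1], [0, 0, -0.085, 0, 0, 0, 1], [0, 0, -0.12, 0, 0, 0, 1], [0, 0, -0.13, 0, 0, 0, 1], [0, 0, -0.13, 0, 0, 0, 1]])

```text
t: 9.65
tool_pos: [0.5501, 0.083, 0.1561]
tcp_rot: [0.004, -0.077, 0.997, 0.001]
force: [0.8, 0.3, -0.2]
gripper_width: 0.661
grasp_force: 64.5
```

```bash
python3 -c "
from h import *
to(.4939,-.3346,.15,98.8)"
```

```text
shift [ 0.1193 -0.4041  0.0046] rot [ 0.08  0.42 -0.01] q7 1.69 rows 10.1
```

Emit:
drive_tool(moves=[[0.119, -0.404, 0, 0, 0, 0, 1], [0.119, -0.404, 0, 0, 0, 0, 1], [0.119, -0.404, 0, 0, 0, 0, 1], [0.119, -0.404, 0, 0, 0, 0, 1], [0.119, -0.404, 0, 0, 0, 0, 1], [0.119, -0.404, 0, 0, 0, 0, 1], [0.119, -0.404, 0, 0, 0, 0, 1], [0.119, -0.404, 0, 0, 0, 0, 1], [0.119, -0.404, 0, 0, 0, 0, 1], [0.119, -0.404, 0, 0, 0, 0, 1], [0.119, -0.404, 0, 0, 0, 0, 1], [0.119, -0.404, 0, 0, 0, 0, 1]])

```text
t: 10.65
tool_pos: [0.4907, -0.338, 0.1514]
tcp_rot: [-0.0, -0.074, 0.997, -0.001]
force: [1.0, 0.0, -0.4]
gripper_width: 0.663
grasp_force: 64.4
```

Emit:
drive_tool(moves=[[0, 0, 0, 0, 0, 0, 1], [0, 0, 0, 0, 0, 0, 1], [0, 0, 0, 0, 0, 0, 1], [0, 0, 0, 0, 0, 0, 1]])

```text
t: 10.98
tool_pos: [0.4928, -0.3337, 0.1515]
tcp_rot: [0.0, -0.078, 0.997, 0.0]
force: [-0.7, -0.3, 0.2]
gripper_width: 0.664
grasp_force: 64.4
```

```bash
python3 -c "
from h import *
import cv2
from workcell import cams
to(.4939,-.3346,.013,98.8)
i=[cv2.resize(cams.grab_frame(n)['pixels'][y:y+h,x:x+w,::-1],(400,400),interpolation=2) for n,(x,y,w,h) in (('side',(320,50,120,120)),('top',(410,190,120,120)))]
cv2.imwrite('pics/p4.png',np.hstack(i))
"
```

```text
shift [-0.0009 -0.0011  0.1385] rot [0.01 0.02 0.09] q7 2.51 rows 3.3
```

View pics/p4.png

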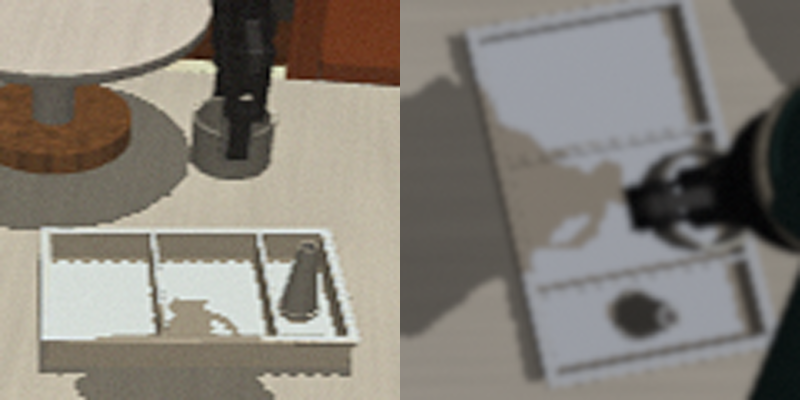

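The ring is held level above the middle compartment, at about (695,205) in the top crop. Lowering.

Emit:
drive_tool(moves=[[-0.001, -0.001, 0.04, 0, 0, 0, 1], [-0.001, -0.001, 0.08, 0, 0, 0, 1], [-0.001, -0.001, 0.11, 0, 0, 0, 1], [-0.001, -0.001, 0.122, 0, 0, 0, 1], [-0.001, -0.001, 0.129, 0, 0, 0, 1], [-0.001, -0.001, 0.132, 0, 0, 0, 1], [-0.001, -0.001, 0.134, 0, 0, 0, 1], [-0.001, -0.001, 0.134, 0, 0, 0, 1]])

```text
t: 11.75
tool_pos: [0.4941, -0.3361, 0.0187]
tcp_rot: [0.001, -0.077, 0.997, -0.001]
force: [0.7, -0.2, -0.2]
gripper_width: 0.664
grasp_force: 64.4
```

Emit:
drive_tool(moves=[[0, 0, 0.0015, 0, 0, 0, 1], [0, 0, 0.003, 0, 0, 0, 1], [0, 0, 0.003, 0, 0, 0, 1], [0, 0, 0.003, 0, 0, 0, 1]])

```text
t: 12.08
tool_pos: [0.4936, -0.3357, 0.0148]
tcp_rot: [0.0, -0.077, 0.997, -0.0]
force: [-0.4, 0.7, 1.4]
gripper_width: 0.662
grasp_force: 64.6
```

Emit:
drive_tool(moves=[[0, 0, 0.0007, 0, 0, 0, 1], [0, 0, 0.0007, 0, 0, 0, -0.45], [0, 0, 0.0007, 0, 0, 0, -0.7], [0, 0, 0.0007, 0, 0, 0, -1], [0, 0, 0.0007, 0, 0, 0, -1], [0, 0, 0.0007, 0, 0, 0, -1], [0, 0, -0.02, 0, 0, 0, -1], [0, 0, -0.06, 0, 0, 0, -1], [0, 0, -0.1, 0, 0, 0, -1], [0, 0, -0.14, 0, 0, 0, -1], [0, 0, -0.145, 0, 0, 0, -1], [0, 0, -0.145, 0, 0, 0, -1]])

```text
t: 13.08
tool_pos: [0.4946, -0.3364, 0.1625]
tcp_rot: [0.002, -0.077, 0.997, -0.001]
force: [0.4, -0.2, 0.4]
gripper_width: 1.003
grasp_force: 0.0
```

```bash
python3 -c "
from h import *
to(.4272,.065,.18,98.8)"
```

```text
shift [ 0.0051  0.4069 -0.0186] rot [-0.16  0.24 -0.  ] q7 2.51 rows 9.8
```

Emit:
drive_tool(moves=[[0.005, 0.407, -0.019, 0, 0, 0, -1], [0.005, 0.407, -0.019, 0, 0, 0, -1], [0.005, 0.407, -0.019, 0, 0, 0, -1], [0.005, 0.407, -0.019, 0, 0, 0, -1], [0.005, 0.407, -0.019, 0, 0, 0, -1], [0.005, 0.407, -0.019, 0, 0, 0, -1], [0.005, 0.407, -0.019, 0, 0, 0, -1], [0.005, 0.407, -0.019, 0, 0, 0, -1], [0.005, 0.407, -0.019, 0, 0, 0, -1], [0.005, 0.407, -0.019, 0, 0, 0, -1], [0.005, 0.407, -0.019, 0, 0, 0, -1], [0.005, 0.407, -0.019, 0, 0, 0, -1]])

```text
t: 14.08
tool_pos: [0.4257, 0.0673, 0.1779]
tcp_rot: [-0.0, -0.078, 0.997, -0.0]
force: [-0.1, -0.1, 0.1]
gripper_width: 1.003
grasp_force: 0.0
```

Emit:
drive_tool(moves=[[0, 0, 0, 0, 0, 0, -1], [0, 0, 0, 0, 0, 0, -1], [0, 0, 0, 0, 0, 0, -1], [0, 0, 0, 0, 0, 0, -1]])

```text
t: 14.42
tool_pos: [0.4263, 0.0649, 0.1782]
tcp_rot: [-0.0, -0.076, 0.997, -0.0]
force: [0.0, -0.8, 0.7]
gripper_width: 1.0
grasp_force: 0.0
```

```bash
python3 -c "
from h import *
to(.4272,.065,.038,98.8)"
```

```text
shift [-0.0009 -0.      0.1402] rot [-0.02 -0.02 -0.1 ] q7 1.57 rows 3.4
```

Emit:
drive_tool(moves=[[-0.001, 0, 0.04, 0, 0, 0, -1], [-0.001, 0, 0.08, 0, 0, 0, -1], [-0.001, 0, 0.115, 0, 0, 0, -1], [-0.001, 0, 0.14, 0, 0, 0, -1], [-0.001, 0, 0.14, 0, 0, 0, -1], [-0.001, 0, 0.14, 0, 0, 0, 1], [-0.001, 0, 0.14, 0, 0, 0, 1], [-0.001, 0, 0.14, 0, 0, 0, 1], [-0.001, 0, 0.14, 0, 0, 0, 1], [-0.001, 0, 0.14, 0, 0, 0, 1], [-0.001, 0, 0.14, 0, 0, 0, 1], [-0.001, 0, 0.14, 0, 0, 0, 1]])

```text
t: 15.42
tool_pos: [0.4283, 0.066, 0.0404]
tcp_rot: [0.001, -0.076, 0.997, 0.0]
force: [-2.5, -2.6, 8.8]
gripper_width: 0.663
grasp_force: 62.0
```

Emit:
drive_tool(moves=[[0, 0, -0.015, 0, 0, 0, 1], [0, 0, -0.04, 0, 0, 0, 1], [0, 0, -0.075, 0, 0, 0, 1], [0, 0, -0.11, 0, 0, 0, 1], [0, 0, -0.14, 0, 0, 0, 1], [0, 0, -0.14, 0, 0, 0, 1], [0, 0, -0.14, 0, 0, 0, 1]])

```text
t: 16.0
tool_pos: [0.4283, 0.0664, 0.1812]
tcp_rot: [0.003, -0.077, 0.997, 0.001]
force: [-0.1, -0.3, -1.9]
gripper_width: 0.66
grasp_force: 64.4
```

```bash
python3 -c "
from h import *
to(.5809,-.3211,.18,98.8)"
```

```text
shift [-0.0915 -0.4062  0.001 ] rot [ 0.1   0.32 -0.  ] q7 1.57 rows 10.0
```

Emit:
drive_tool(moves=[[-0.005, -0.02, 0, 0, 0, 0, 1], [-0.013, -0.058, 0, 0, 0, 0, 1], [-0.022, -0.098, 0, 0, 0, 0, 1], [-0.031, -0.138, 0, 0, 0, 0, 1], [-0.04, -0.178, 0, 0, 0, 0, 1], [-0.049, -0.218, 0, 0, 0, 0, 1], [-0.058, -0.258, 0, 0, 0, 0, 1], [-0.067, -0.298, 0, 0, 0, 0, 1], [-0.076, -0.338, 0, 0, 0, 0, 1], [-0.084, -0.374, 0, 0, 0, 0, 1], [-0.089, -0.395, 0, 0, 0, 0, 1], [-0.0915, -0.406, 0, 0, 0, 0, 1]])

```text
t: 17.0
tool_pos: [0.5791, -0.3246, 0.1776]
tcp_rot: [-0.001, -0.075, 0.997, -0.0]
force: [0.4, 0.3, -1.3]
gripper_width: 0.664
grasp_force: 64.4
```

Emit:
drive_tool(moves=[[0, 0, 0, 0, 0, 0, 1], [0, 0, 0, 0, 0, 0, 1], [0, 0, 0, 0, 0, 0, 1], [0, 0, 0, 0, 0, 0, 1], [0, 0, 0, 0, 0, 0, 1]])

```text
t: 17.42
tool_pos: [0.5799, -0.3201, 0.1787]
tcp_rot: [0.0, -0.077, 0.997, 0.0]
force: [-0.7, 0.3, -1.4]
gripper_width: 0.667
grasp_force: 64.4
```

```bash
python3 -c "
from h import *
import cv2
from workcell import cams
to(.5809,-.3211,.0314,98.8)
i=[cv2.resize(cams.grab_frame(n)['pixels'][y:y+h,x:x+w,::-1],(400,400),interpolation=2) for n,(x,y,w,h) in (('side',(320,50,120,120)),('top',(410,190,120,120)))]
cv2.imwrite('pics/p5.png',np.hstack(i))
"
```

```text
shift [-0.0008 -0.0012  0.1473] rot [0.02 0.02 0.07] q7 2.42 rows 3.5
```

View pics/p5.png

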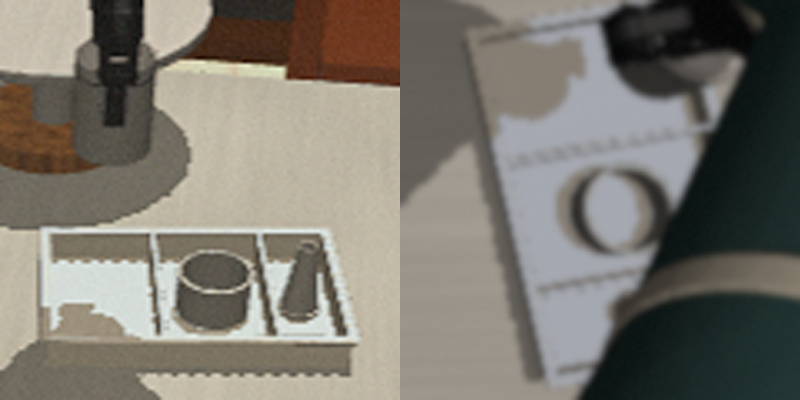

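The ring stands in the middle compartment and the shaker hangs upright over the wide one. Lowering.

Emit:
drive_tool(moves=[[-0.001, -0.001, 0.035, 0, 0, 0, 1], [-0.001, -0.001, 0.075, 0, 0, 0, 1], [-0.001, -0.001, 0.11, 0, 0, 0, 1], [-0.001, -0.001, 0.13, 0, 0, 0, 1], [-0.001, -0.001, 0.138, 0, 0, 0, 1], [-0.001, -0.001, 0.141, 0, 0, 0, 1], [-0.001, -0.001, 0.143, 0, 0, 0, 1], [-0.001, -0.001, 0.143, 0, 0, 0, 1]])

```text
t: 18.18
tool_pos: [0.5816, -0.3225, 0.0368]
tcp_rot: [0.001, -0.077, 0.997, -0.0]
force: [0.3, 0.4, -1.4]
gripper_width: 0.662
grasp_force: 64.4
```

Emit:
drive_tool(moves=[[0, 0, 0.0015, 0, 0, 0, 1], [0, 0, 0.003, 0, 0, 0, 1], [0, 0, 0.003, 0, 0, 0, 1], [0, 0, 0.003, 0, 0, 0, 1]])

```text
t: 18.52
tool_pos: [0.581, -0.3222, 0.0329]
tcp_rot: [0.0, -0.077, 0.997, -0.0]
force: [-1.0, 0.3, -2.4]
gripper_width: 0.662
grasp_force: 64.4
```

Emit:
drive_tool(moves=[[0, 0, 0.001, 0, 0, 0, 1], [0, 0, 0.002, 0, 0, 0, 1], [0, 0, 0.002, 0, 0, 0, 1], [0, 0, 0.002, 0, 0, 0, 1]])

```text
t: 18.85
tool_pos: [0.581, -0.3223, 0.0314]
tcp_rot: [0.0, -0.077, 0.997, -0.0]
force: [-4.6, 3.5, 13.8]
gripper_width: 0.664
grasp_force: 65.8
```

Contact with the floor. Release and rise.

Emit:
drive_tool(moves=[[0, 0, 0, 0, 0, 0, 1], [0, 0, 0, 0, 0, 0, -0.45], [0, 0, 0, 0, 0, 0, -0.7], [0, 0, 0, 0, 0, 0, -1], [0, 0, 0, 0, 0, 0, -1], [0, 0, 0, 0, 0, 0, -1], [0, 0, -0.02, 0, 0, 0, -1], [0, 0, -0.06, 0, 0, 0, -1], [0, 0, -0.1, 0, 0, 0, -1], [0, 0, -0.14, 0, 0, 0, -1], [0, 0, -0.15, 0, 0, 0, -1], [0, 0, -0.15, 0, 0, 0, -1]])

```text
t: 19.85
tool_pos: [0.5822, -0.323, 0.1844]
tcp_rot: [0.003, -0.077, 0.997, -0.001]
force: [-0.6, -0.4, -0.6]
gripper_width: 1.0
grasp_force: 0.0
```

```bash
python3 -c "
from h import *
to(.6752,.0972,.16,100.2)
print(ray('top',(238,140),.08),ray('top',(440,125),.075))"
```

```text
shift [-0.156   0.4012  0.024 ] rot [-0.18  0.28 -1.41] q7 2.42 rows 10.3
[0.75358039 0.18640518 0.08      ] [ 0.77564529 -0.26381092  0.075     ]
```

Emit:
drive_tool(moves=[[-0.156, 0.401, 0.02, 0, 0, -1.4, -1], [-0.156, 0.401, 0.02, 0, 0, -1.4, -1], [-0.156, 0.401, 0.02, 0, 0, -1.4, -1], [-0.156, 0.401, 0.02, 0, 0, -1.4, -1], [-0.156, 0.401, 0.02, 0, 0, -1.4, -1], [-0.156, 0.401, 0.02, 0, 0, -1.4, -1], [-0.156, 0.401, 0.02, 0, 0, -1.4, -1], [-0.156, 0.401, 0.02, 0, 0, -1.4, -1], [-0.156, 0.401, 0.02, 0, 0, -1.4, -1], [-0.156, 0.401, 0.02, 0, 0, -1.4, -1], [-0.156, 0.401, 0.02, 0, 0, -1.4, -1], [-0.156, 0.401, 0.02, 0, 0, -1.4, -1]])

```text
t: 20.85
tool_pos: [0.6734, 0.1039, 0.1586]
tcp_rot: [-0.001, -0.092, 0.996, 0.001]
force: [1.3, -0.5, -0.2]
gripper_width: 1.0
grasp_force: 0.0
```

Emit:
drive_tool(moves=[[0, 0, 0, 0, 0, 0, -1], [0, 0, 0, 0, 0, 0, -1], [0, 0, 0, 0, 0, 0, -1], [0, 0, 0, 0, 0, 0, -1], [0, 0, 0, 0, 0, 0, -1]])

```text
t: 21.27
tool_pos: [0.6737, 0.097, 0.1605]
tcp_rot: [0.0, -0.088, 0.996, -0.0]
force: [0.9, -0.5, -0.1]
gripper_width: 0.999
grasp_force: 0.0
```

```bash
python3 -c "
from h import *
to(.6752,.0972,.017,100.2)"
```

```text
shift [-1.400e-03 -1.000e-04  1.435e-01] rot [-0.01  0.01 -0.08] q7 1.78 rows 3.4
```

Emit:
drive_tool(moves=[[-0.0015, 0, 0.04, 0, 0, 0, -1], [-0.0015, 0, 0.08, 0, 0, 0, -1], [-0.0015, 0, 0.115, 0, 0, 0, -1], [-0.0015, 0, 0.138, 0, 0, 0, -1], [-0.0015, 0, 0.143, 0, 0, 0, -1], [-0.0015, 0, 0.1435, 0, 0, 0, -1], [-0.0015, 0, 0.1435, 0, 0, 0, 1], [-0.0015, 0, 0.1435, 0, 0, 0, 1], [-0.0015, 0, 0.1435, 0, 0, 0, 1], [-0.0015, 0, 0.1435, 0, 0, 0, 1], [-0.0015, 0, 0.1435, 0, 0, 0, 1], [-0.0015, 0, 0.1435, 0, 0, 0, 1]])

```text
t: 22.27
tool_pos: [0.6757, 0.0984, 0.0179]
tcp_rot: [0.001, -0.089, 0.996, 0.0]
force: [-6.9, 0.3, 13.3]
gripper_width: 0.186
grasp_force: 61.0
```

Emit:
drive_tool(moves=[[0, 0, 0, 0, 0, 0, 1], [0, 0, 0, 0, 0, 0, 1], [0, 0, 0, 0, 0, 0, 1], [0, 0, 0, 0, 0, 0, 1]])

```text
t: 22.6
tool_pos: [0.6756, 0.0984, 0.018]
tcp_rot: [0.0, -0.089, 0.996, 0.0]
force: [-3.7, 0.5, 12.3]
gripper_width: 0.187
grasp_force: 60.0
```

Emit:
drive_tool(moves=[[0, 0, -0.02, 0, 0, 0, 1], [0, 0, -0.05, 0, 0, 0, 1], [0, 0, -0.085, 0, 0, 0, 1], [0, 0, -0.12, 0, 0, 0, 1], [0, 0, -0.14, 0, 0, 0, 1], [0, 0, -0.14, 0, 0, 0, 1]])

```text
t: 23.1
tool_pos: [0.6773, 0.0983, 0.1623]
tcp_rot: [0.003, -0.089, 0.996, 0.0]
force: [0.2, 0.3, -0.0]
gripper_width: 0.188
grasp_force: 62.0
```

```bash
python3 -c "
from h import *
to(.5742,.3238,.15,100.2)"
```

```text
shift [0.0617 0.2401 0.012 ] rot [ 0.01  0.4  -0.01] q7 1.78 rows 6.0
```

Emit:
drive_tool(moves=[[0.01, 0.04, 0, 0, 0, 0, 1], [0.02, 0.08, 0, 0, 0, 0, 1], [0.03, 0.12, 0, 0, 0, 0, 1], [0.04, 0.16, 0, 0, 0, 0, 1], [0.05, 0.2, 0.004, 0, 0, 0, 1], [0.058, 0.225, 0.008, 0, 0, 0, 1], [0.0605, 0.24, 0.009, 0, 0, 0, 1], [0.0605, 0.24, 0.009, 0, 0, 0, 1], [0.0605, 0.24, 0.009, 0, 0, 0, 1], [0.0605, 0.24, 0.009, 0, 0, 0, 1], [0.0605, 0.24, 0.009, 0, 0, 0, 1]])

```text
t: 24.02
tool_pos: [0.5742, 0.322, 0.1481]
tcp_rot: [0.0, -0.088, 0.996, -0.0]
force: [0.7, -0.5, -1.0]
gripper_width: 0.182
grasp_force: 62.0
```

```bash
python3 -c "
from h import *
import cv2
from workcell import cams
to(.5742,.3238,.009,100.2)
i=[cv2.resize(cams.grab_frame(n)['pixels'][y:y+h,x:x+w,::-1],(400,400),interpolation=2) for n,(x,y,w,h) in (('side',(260,240,160,160)),('top',(130,190,110,110)))]
cv2.imwrite('pics/p6.png',np.hstack(i))
"
```

```text
shift [-0.0002  0.0019  0.1391] rot [-0.04  0.03 -0.14] q7 1.4 rows 3.3
```

View pics/p6.png

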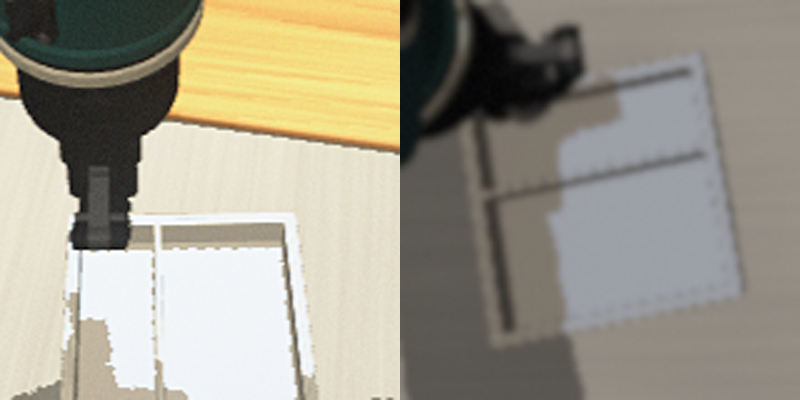

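The gripper is over the narrow compartment (side crop finger at about (100,240)). Lowering.

Emit:
drive_tool(moves=[[0, 0.001, 0.035, 0, 0, 0, 1], [0, 0.001, 0.075, 0, 0, 0, 1], [0, 0.001, 0.11, 0, 0, 0, 1], [0, 0.001, 0.125, 0, 0, 0, 1], [0, 0.001, 0.132, 0, 0, 0, 1], [0, 0.001, 0.135, 0, 0, 0, 1], [0, 0.001, 0.135, 0, 0, 0, 1], [0, 0.001, 0.135, 0, 0, 0, 1]])

```text
t: 24.78
tool_pos: [0.5741, 0.3251, 0.0148]
tcp_rot: [0.001, -0.089, 0.996, 0.0]
force: [0.5, -0.7, 0.2]
gripper_width: 0.185
grasp_force: 62.1
```

Emit:
drive_tool(moves=[[0, 0, 0.0015, 0, 0, 0, 1], [0, 0, 0.002, 0, 0, 0, 1], [0, 0, 0.002, 0, 0, 0, 1], [0, 0, 0.002, 0, 0, 0, 1]])

```text
t: 25.12
tool_pos: [0.5732, 0.3249, 0.0113]
tcp_rot: [0.0, -0.089, 0.996, 0.0]
force: [-1.0, -0.1, -0.4]
gripper_width: 0.185
grasp_force: 62.1
```

Emit:
drive_tool(moves=[[0, 0, 0.001, 0, 0, 0, 1], [0, 0, 0.0015, 0, 0, 0, 1], [0, 0, 0.0015, 0, 0, 0, 1], [0, 0, 0.0015, 0, 0, 0, 1]])

```text
t: 25.45
tool_pos: [0.573, 0.3247, 0.0093]
tcp_rot: [-0.0, -0.089, 0.996, -0.0]
force: [0.3, -0.6, 0.5]
gripper_width: 0.186
grasp_force: 62.1
```

Emit:
drive_tool(moves=[[0, 0, 0.001, 0, 0, 0, 1], [0, 0, 0.001, 0, 0, 0, 1], [0, 0, 0.001, 0, 0, 0, 1]])

```text
t: 25.7
tool_pos: [0.5732, 0.3248, 0.009]
tcp_rot: [0.0, -0.089, 0.996, 0.0]
force: [-4.2, -1.5, 9.7]
gripper_width: 0.187
grasp_force: 64.1
```

Emit:
drive_tool(moves=[[0, 0, 0, 0, 0, 0, 0.5], [0, 0, 0, 0, 0, 0, 0.3], [0, 0, 0, 0, 0, 0, 0], [0, 0, 0, 0, 0, 0, -0.5], [0, 0, 0, 0, 0, 0, -0.5], [0, 0, 0, 0, 0, 0, -0.5], [0, 0, -0.02, 0, 0, 0, -0.5], [0, 0, -0.06, 0, 0, 0, -0.5], [0, 0, -0.1, 0, 0, 0, -1], [0, 0, -0.14, 0, 0, 0, -1], [0, 0, -0.15, 0, 0, 0, -1], [0, 0, -0.15, 0, 0, 0, -1]])

```text
t: 26.7
tool_pos: [0.5746, 0.3255, 0.1624]
tcp_rot: [0.003, -0.089, 0.996, 0.001]
force: [0.0, 0.2, -0.7]
gripper_width: 0.999
grasp_force: 0.0
```

```bash
python3 -c "
from h import *
to(.6705,-.0868,.16,118.9)"
```

```text
shift [-0.0214 -0.4228  0.0015] rot [  0.09   0.32 -18.71] q7 1.39 rows 10.2
```

Emit:
drive_tool(moves=[[-0.022, -0.423, 0, 0, 0, -18.7, -1], [-0.022, -0.423, 0, 0, 0, -18.7, -1], [-0.022, -0.423, 0, 0, 0, -18.7, -1], [-0.022, -0.423, 0, 0, 0, -18.7, -1], [-0.022, -0.423, 0, 0, 0, -18.7, -1], [-0.022, -0.423, 0, 0, 0, -18.7, -1], [-0.022, -0.423, 0, 0, 0, -18.7, -1], [-0.022, -0.423, 0, 0, 0, -18.7, -1], [-0.022, -0.423, 0, 0, 0, -18.7, -1], [-0.022, -0.423, 0, 0, 0, -18.7, -1], [-0.022, -0.423, 0, 0, 0, -18.7, -1], [-0.022, -0.423, 0, 0, 0, -18.7, -1]])

```text
t: 27.7
tool_pos: [0.6691, -0.0923, 0.1573]
tcp_rot: [-0.001, -0.247, 0.969, -0.001]
force: [-0.1, 0.5, 0.5]
gripper_width: 1.0
grasp_force: 0.0
```

Emit:
drive_tool(moves=[[0, 0, 0, 0, 0, 0, -1], [0, 0, 0, 0, 0, 0, -1], [0, 0, 0, 0, 0, 0, -1], [0, 0, 0, 0, 0, 0, -1], [0, 0, 0, 0, 0, 0, -1]])

```text
t: 28.12
tool_pos: [0.6696, -0.0867, 0.1584]
tcp_rot: [0.0, -0.25, 0.968, 0.0]
force: [0.6, -0.3, -0.1]
gripper_width: 1.003
grasp_force: 0.0
```

```bash
python3 -c "
from h import *
to(.6705,-.0868,.02,118.9)
import cv2
from workcell import cams
i=[cv2.resize(cams.grab_frame(n)['pixels'][y:y+h,x:x+w,::-1],(400,400),interpolation=2) for n,(x,y,w,h) in (('side',(260,100,160,160)),('top',(130,190,110,110)))]
cv2.imwrite('pics/p7.png',np.hstack(i))
"
```

```text
shift [-0.0008 -0.0005  0.1384] rot [0.   0.01 0.06] q7 2.36 rows 3.3
```

View pics/p7.png

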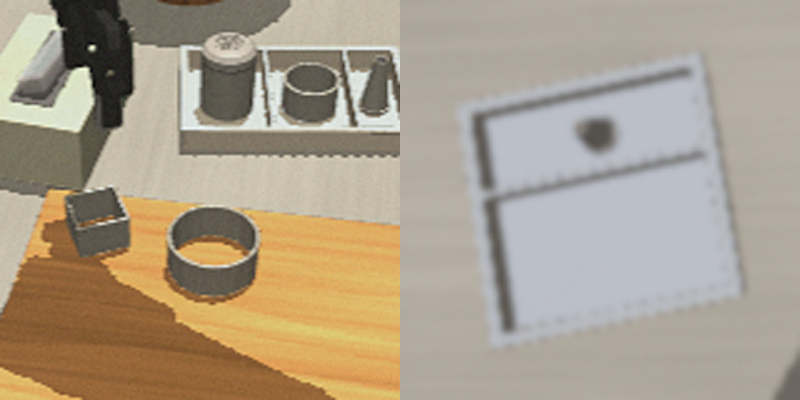

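The long tray holds all three tools upright, and the small nozzle stands in the narrow compartment at (597,133). Gripping the square cutter.

Emit:
drive_tool(moves=[[-0.001, 0, 0.04, 0, 0, 0, -1], [-0.001, 0, 0.08, 0, 0, 0, -1], [-0.001, 0, 0.115, 0, 0, 0, -1], [-0.001, 0, 0.136, 0, 0, 0, -1], [-0.001, 0, 0.138, 0, 0, 0, -1], [-0.001, 0, 0.138, 0, 0, 0, 1], [-0.001, 0, 0.138, 0, 0, 0, 1], [-0.001, 0, 0.138, 0, 0, 0, 1], [-0.001, 0, 0.138, 0, 0, 0, 1], [-0.001, 0, 0.138, 0, 0, 0, 1], [-0.001, 0, 0.138, 0, 0, 0, 1], [-0.001, 0, 0.138, 0, 0, 0, 1]])

```text
t: 29.22
tool_pos: [0.6717, -0.0873, 0.0228]
tcp_rot: [0.002, -0.25, 0.968, -0.001]
force: [-1.1, 0.5, 8.0]
gripper_width: 0.548
grasp_force: 61.7
```

Emit:
drive_tool(moves=[[0, 0, 0, 0, 0, 0, 1], [0, 0, 0, 0, 0, 0, 1]])

```text
t: 29.38
tool_pos: [0.6717, -0.0874, 0.0228]
tcp_rot: [0.002, -0.249, 0.968, -0.001]
force: [-0.7, -0.5, 8.4]
gripper_width: 0.555
grasp_force: 61.7
```

Emit:
drive_tool(moves=[[0, 0, -0.02, 0, 0, 0, 1], [0, 0, -0.05, 0, 0, 0, 1], [0, 0, -0.085, 0, 0, 0, 1], [0, 0, -0.12, 0, 0, 0, 1], [0, 0, -0.14, 0, 0, 0, 1], [0, 0, -0.14, 0, 0, 0, 1]])

```text
t: 29.88
tool_pos: [0.6728, -0.0877, 0.1672]
tcp_rot: [0.004, -0.249, 0.968, -0.001]
force: [0.1, -0.1, -0.8]
gripper_width: 0.55
grasp_force: 61.8
```

```bash
python3 -c "
from h import *
to(.5043,.3112,.15,100.2)"
```

```text
shift [-0.045   0.4308  0.0156] rot [-0.19  0.47 18.68] q7 2.36 rows 10.4
```

Emit:
drive_tool(moves=[[-0.0025, 0.02, 0, 0, 0, 1, 1], [-0.006, 0.058, 0, 0, 0, 3, 1], [-0.01, 0.098, 0, 0, 0, 5, 1], [-0.0145, 0.138, 0, 0, 0, 7, 1], [-0.0185, 0.178, 0, 0, 0, 9, 1], [-0.023, 0.218, 0, 0, 0, 11, 1], [-0.027, 0.258, 0, 0, 0, 13, 1], [-0.031, 0.298, 0, 0, 0, 15, 1], [-0.035, 0.338, 0, 0, 0, 17, 1], [-0.039, 0.374, 0, 0, 0, 18, 1], [-0.043, 0.41, 0.005, 0, 0, 18.7, 1], [-0.045, 0.431, 0.01, 0, 0, 18.7, 1]])

```text
t: 30.88
tool_pos: [0.4997, 0.3163, 0.1513]
tcp_rot: [0.001, -0.09, 0.996, 0.001]
force: [0.3, -0.1, -0.8]
gripper_width: 0.551
grasp_force: 61.8
```

Emit:
drive_tool(moves=[[0, 0, 0, 0, 0, 0, 1], [0, 0, 0, 0, 0, 0, 1], [0, 0, 0, 0, 0, 0, 1], [0, 0, 0, 0, 0, 0, 1], [0, 0, 0, 0, 0, 0, 1]])

```text
t: 31.3
tool_pos: [0.5023, 0.3109, 0.1509]
tcp_rot: [0.0, -0.088, 0.996, 0.0]
force: [1.0, -0.7, 0.3]
gripper_width: 0.551
grasp_force: 61.8
```

```bash
python3 -c "
from h import *
to(.5043,.3112,.0138,100.2)"
```

```text
shift [-0.0019 -0.      0.1371] rot [ 0.    0.04 -0.11] q7 1.34 rows 3.3
```

Emit:
drive_tool(moves=[[-0.001, 0, 0.035, 0, 0, 0, 1], [-0.001, 0, 0.075, 0, 0, 0, 1], [-0.001, 0, 0.11, 0, 0, 0, 1], [-0.001, 0, 0.125, 0, 0, 0, 1], [-0.001, 0, 0.132, 0, 0, 0, 1], [-0.001, 0, 0.134, 0, 0, 0, 1], [-0.001, 0, 0.134, 0, 0, 0, 1], [-0.001, 0, 0.134, 0, 0, 0, 1]])

```text
t: 31.97
tool_pos: [0.5035, 0.3123, 0.0178]
tcp_rot: [0.001, -0.089, 0.996, 0.0]
force: [-0.6, 0.0, 0.4]
gripper_width: 0.549
grasp_force: 61.8
```

Emit:
drive_tool(moves=[[0, 0, 0.0015, 0, 0, 0, 1], [0, 0, 0.0025, 0, 0, 0, 1], [0, 0, 0.0025, 0, 0, 0, 1], [0, 0, 0.0025, 0, 0, 0, 1]])

```text
t: 32.3
tool_pos: [0.5027, 0.3122, 0.0142]
tcp_rot: [0.0, -0.089, 0.996, 0.0]
force: [0.1, -0.3, 0.2]
gripper_width: 0.548
grasp_force: 61.8
```

Emit:
drive_tool(moves=[[0, 0, 0.001, 0, 0, 0, 1], [0, 0, 0.0013, 0, 0, 0, 1], [0, 0, 0.0013, 0, 0, 0, 1]])

```text
t: 32.55
tool_pos: [0.5027, 0.3122, 0.0137]
tcp_rot: [0.0, -0.089, 0.996, 0.0]
force: [-7.7, -3.8, 21.8]
gripper_width: 0.551
grasp_force: 64.7
```

Contact. Release, then back up and away.

Emit:
drive_tool(moves=[[0, 0, -0.0005, 0, 0, 0, 1], [0, 0, -0.0005, 0, 0, 0, -0.2], [0, 0, -0.0005, 0, 0, 0, -0.5], [0, 0, -0.0005, 0, 0, 0, -1], [0, 0, -0.0005, 0, 0, 0, -1], [0, 0, -0.0005, 0, 0, 0, -1], [0, 0, -0.02, 0, 0, 0, -1], [0, 0, -0.06, 0, 0, 0, -1], [0, 0, -0.1, 0, 0, 0, -1], [0, 0, -0.14, 0, 0, 0, -1], [0, 0, -0.18, 0, 0, 0, -1], [0, 0, -0.2, 0, 0, 0, -1]])

```text
t: 33.55
tool_pos: [0.5037, 0.3124, 0.2174]
tcp_rot: [0.002, -0.089, 0.996, 0.001]
force: [-0.6, 0.6, 0.5]
gripper_width: 1.004
grasp_force: 0.0
```

```bash
python3 -c "
from h import *
to(.22,.5,.23,90)"
```

```text
shift [ 0.2461  0.2347 -0.0131] rot [ 0.14  0.23 10.17] q7 1.31 rows 8.2
```

Emit:
drive_tool(moves=[[0.246, 0.235, -0.013, 0, 0, 10, -1], [0.246, 0.235, -0.013, 0, 0, 10, -1], [0.246, 0.235, -0.013, 0, 0, 10, -1], [0.246, 0.235, -0.013, 0, 0, 10, -1], [0.246, 0.235, -0.013, 0, 0, 10, -1], [0.246, 0.235, -0.013, 0, 0, 10, -1], [0.246, 0.235, -0.013, 0, 0, 10, -1], [0.246, 0.235, -0.013, 0, 0, 10, -1], [0.246, 0.235, -0.013, 0, 0, 10, -1], [0.246, 0.235, -0.013, 0, 0, 10, -1], [0.246, 0.235, -0.013, 0, 0, 10, -1], [0.246, 0.235, -0.013, 0, 0, 10, -1]])

```text
t: 34.55
tool_pos: [0.2198, 0.4993, 0.2255]
tcp_rot: [0.0, -0.001, 1.0, -0.0]
force: [0.0, 0.3, -1.2]
gripper_width: 0.992
grasp_force: 0.0
```

```bash
python3 -c "
import cv2,numpy as np
from workcell import cams
a=cams.grab_frame('side')['pixels'][90:400,190:450,::-1]; b=cams.grab_frame('top')['pixels'][90:310,130:530,::-1]
cv2.imwrite('pics/p8.png',np.hstack([cv2.resize(a,(380,453),interpolation=2),np.vstack([cv2.resize(b,(410,226),interpolation=2),cv2.resize(b[90:200,0:110],(410,227),interpolation=2)])]))
"
```

```text
(no output)
```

View pics/p8.png

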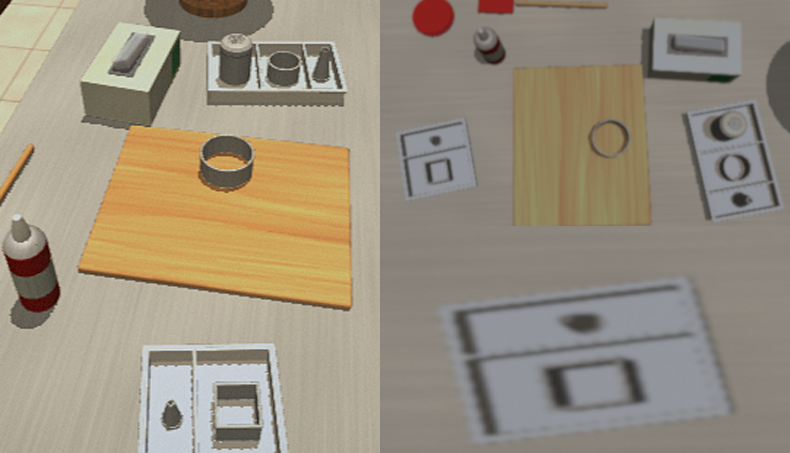

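All five tools stand upright in their compartments. The big ring, spray can and box haven't moved, and the arm is clear.

```bash
python3 -c "
from workcell import ticket
print(ticket.hand_in())"
```

```text
the job is handed in; nothing more can be done
None
```

Both kits are made up and handed in at about 35 s: all five tools stand upright in their compartments, and the bigger cutter, spray can and box were left where they were.

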